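# Grease the flat-lap grinder's bearing through its guard

### The arm

A 6-joint arm with a two-finger parallel gripper is mounted at the origin on the work surface. World frame = base frame: x ahead of the robot, y to its left, z up, the work surface at z = 0. Lengths are in mm, angles in rad, forces in N, time in s.
With the tool pointing down it reaches from about 425 to 950 mm from the base axis. Payload 3.5 kg.
Tool frame: the origin (TCP) lies at the very end of the fingers, on their centre line; the grasp point (between the pads) lies 19 mm behind it (hold_point_z is the z of the grasp point in the tool frame, in mm); z points along the fingers, y is the direction in which the jaws open and shut (so a half turn about z gives the same grasp; the last joint's range is limited). The gripper opens to 85 mm and grips with 20 to 120 N. Pads are 22 mm wide; open, the fingers measure 114 mm over their backs; the gripper's body (76 mm by 85 mm) begins 54 mm behind the grasp point. The pads swing forward as they close: fully open they stand 13 mm farther back than shut.
Start: joints at [1.146, 0.286, 1.577, -0, 1.279, -0.15], TCP at [183.128, 649.669, 231.325] pointing down, gripper open.
Joint ranges: [-2.77, 2.77], [-0.9, 2.22], [0.21, 2.48], [-1.53, 4.67], [0.24, 2.81], [-2.84, 2.84]. Speed limits (rad/s): [2.79, 2.79, 3.14, 3.14, 3.14, 3.14].

### API

Orientations are given as a rotation vector (axis times angle).
In Python, from workcell import * gives the robot as it stands. Calls block until the motion is done:
- movep(position, orientation): joint-space move of the TCP to a pose.
- movel(position, feed=150, rotation=None, f_stop=None): straight line of the TCP; rotation=None keeps the orientation; feed is the mean speed in mm/s. With f_stop (N) it stops when the force on the tool has changed by that much, and returns True; else False.
- goto_joints(angles): joint-space move.
- move_gripper(opening, strength=None): finger opening in mm; strength is the grip in N (None keeps the last); returns when the fingers have stopped.
- sleep(seconds).
- solve_ik(position, orientation): joint angles nearest the present ones, or None.
- state(): the state.
- snapshot(name): name is "scene" or "side" or "wrist"; returns a dict with "image" (400x640x3 uint8, red, green, blue), "depth" (400x640 float32, mm along the optical axis (not along the pixel's ray), 0 where there is no reading), "fx", "fy", "cx", "cy" (pixels), "dist_coeffs" ([k1, k2, p1, p2, k3] as OpenCV has them; the pictures are not rectified), "cam_to_world" (4x4, takes a point from camera to world coordinates). Camera axes: x right, y up, looking along -z (the intrinsics and any distortion apply to the point x, -y, -z); pixel columns grow to the right and rows downward; lengths in mm; the calibration is good to about 2 mm. A picture is of the moment at which its call begins.
A pose or a line that the arm cannot do raises IKError and nothing moves.
- job_done(): hands the job in, once; it reports no verdict.
Trained networks look in the newest picture that a camera, given by its name, has taken for a name from the list of things; names that differ only in an ending like _2 or _b are one class to them, and where a whole thing is asked for, a point or a joint stands for the part that bears it (a point fixed in the world has none). Each returns a list of dicts, best first, with "p" (0 to 1); they miss things now and then, are a little off and sometimes report something else, mostly with a low value. They report only what shows in the picture. A call takes as long as a camera call. They do not tell look-alikes from the thing itself.
- boxes_of(camera, target): "pixel" ([column, row] in pixels, amid what is visible of it).
The state is a dict: "t": time; "q": joint angles; "joint_vel": joint speeds; "joint_efforts": joint torques, N m; "tool_pos": TCP position; "orientation": TCP orientation; "wrist_force": force on the tool from outside, world axes, zero at the start; "moment": the same for the moment, N m; "width": finger opening in mm.
Only numpy, scipy, OpenCV 4.12 (cv2) and the standard library are available. Lean on these libraries where they do the work, as an engineer would, in place of code of your own. Each camera call takes 0.05 s, during which the arm holds its last target.

### The job

Slide the clear guard on the grinder's housing fully open, take the thick push greaser out of its drip cup and press it squarely onto the tilted grease nipple until it snaps over the head and goes fully home. Finish while still gripping the greaser and holding it pressed home against the nipple's spring: do not let go, and leave the guard open. Do not knock over the thin oiler or the beaker.

Things in the scene. Friction and masses are not known exactly. Their poses are not given: they have to be found in the camera images.
- guard (a joint): how far the clear guard has slid, m: 0 shut (over the nipple), 0.15 fully open. It slides level along the housing's +y (towards the robot's left) on two rails, with about 2 N of friction, and stays where it is left. The guard is a clear sheet 140 mm wide along the slide, 138 mm across, 5 mm thick, parallel to the housing's sloping top.
- guard_handle (a point): point on the guard's black handle, 15 mm below its top: an upright rib in the middle of the guard, 60 mm long across the slide, 14 mm wide along the slide, 45 mm proud of the sheet (the point is 30 mm above the sheet). Axes: y = opening direction (level), z = square out of the sheet (30 degrees from vertical, towards the robot), x = up the slope.
- housing: grey drive housing of the glass grinder, fixed, 360 mm along its y, about 140 mm along its x, top sloping down at 30 degrees towards the robot (front edge 30 mm high, back 110 mm); the round lap pan, 85 mm high and 236 mm across, is behind it. Origin: centre of its underside, z up. Rails and guard stand 75 mm off the slope, the handle 125 mm.
- nipple: button-head steel grease nipple, fixed, under the guard when shut. Origin: its root, on the dark boss disc. z = the nipple's axis, pointing out, 30 degrees from vertical towards the robot; y = the guard's opening direction. Along z: foot 20 mm across up to 8 mm, neck 11 mm across, head 16 mm across at 23 to 27 mm, tapering to 9 mm across at its top at 34 mm; 6 mm brass valve pin out to 44 mm.
- valve_pin (a joint): how far the sprung valve pin in the nipple's tip has been pushed in, in m: 0 free, 0.010 fully in (flush with the head). Its spring pushes back with 3 N at first and 12 N fully in.
- greaser_center (a point): centre of the thick push greaser, a round metal barrel 130 mm long, standing mouth down in a low black drip cup (22 mm high, 62 mm across, floor 5 mm). z axis: from the mouth to the plain end (up at the start). Barrel 30 mm across from 40 mm above the mouth to the top; dark collar 38 mm across at 30 to 38 mm. About 0.25 kg. Any grip direction will do.
- greaser_mouth (a point): centre of the greaser's mouth, 65 mm below its centre; same axes. Socket 20 mm across, 25 mm deep, with four sprung balls inside that snap over the nipple's head. Height of the mouth above the nipple's root, on its axis: balls touch the head at 25 mm, pin touches at 19, snap at about 15, fully home at 9 (pin fully in). About 6 N before the snap, 12 N when home, then a hard stop. If let go, the spring pushes it off.
- oiler_center (a point): centre of the thin oiler, 150 mm tall, 18 mm barrel tapering to a thin spout upward, on a 32 mm foot; stands in a drip cup like the greaser's. To be left standing.
- beaker_center (a point): centre of a clear glass beaker, 90 mm tall, 70 mm across. To be left standing.
There are look-alikes about, which are no part of the job. What is shaped like the part that bears greaser_center but pink or purple is not meant.

How it is judged (in metres and radians):
On the way, in this order (a step that is already met when the one before it is completed fails the run):
1. the guard is slid open (value of joint guard above 0.125 m), for 0.2 s.
2. the greaser is gripped and lifted out of its cup, the guard still open (value of joint guard above 0.125 m and contact force between the fingers and greaser above 2 N and height (world z) of greaser_mouth above 0.05 m and distance between greaser_mouth and nipple above 0.06 m), for 0.2 s.
3. the greaser has snapped squarely over the nipple's head (angle between the z axis of greaser_mouth and the z axis of nipple, either way round below 0.15 rad and x of greaser_mouth in the frame of nipple between -0.006 and 0.006 m and y of greaser_mouth in the frame of nipple between -0.006 and 0.006 m and value of joint guard above 0.125 m and z of greaser_mouth in the frame of nipple below 0.0135 m), for 0.2 s.
At the end, for the whole second after the job is handed in: Still gripped by the fingers (over 2 N) and at rest, the greaser sits on the nipple: axes within 0.15 rad, mouth within 6 mm of the nipple's axis and less than 12.5 mm above its root, the valve pin held in by more than 6.5 mm of its 10 mm; the guard is open by more than 125 mm of its 150 mm (angle between the z axis of greaser_mouth and the z axis of nipple, either way round below 0.15 rad and x of greaser_mouth in the frame of nipple between -0.006 and 0.006 m and y of greaser_mouth in the frame of nipple between -0.006 and 0.006 m and value of joint guard above 0.125 m and contact force between the fingers and greaser above 2 N and z of greaser_mouth in the frame of nipple below 0.0125 m and value of joint valve_pin above 0.0065 m and linear speed of greaser below 0.02 m/s); the arm keeps its last pose, push and grip.
It fails at once if the thin oiler is knocked over (angle between oiler_center's own z axis and vertical above 0.5 rad).
It fails at once if the beaker is knocked over (angle between beaker_center's own z axis and vertical above 0.5 rad).
It also fails if it takes over 54 s, if anything falls off the work surface, if the arm or the gripper's body presses on something with over 40 N, if the wrist force passes 120 N, or if a joint passes its speed limit or range.

## Working session

There is one attempt and no reset: what is moved stays moved. The work goes in short steps, each a Python script; the robot and the scene stay as the last script left them, time stands still between calls to the robot, and variables do not carry over. Pictures are saved under pics/ and viewed, and the job is handed in when it is done.

```bash
ls; mkdir -p pics; python3 - <<'E'
from workcell import *
import cv2
print(state())
for c in ["scene","side","wrist"]:
    s=snapshot(c); cv2.imwrite(f"pics/{c}0.png",s["image"][:,:,::-1])
    print(c,s["fx"],s["fy"],s["cx"],s["cy"],s["dist_coeffs"],s["cam_to_world"].round(3).tolist() if hasattr(s["cam_to_world"],'round') else s["cam_to_world"])
    for n in ["guard_handle","guard","nipple","greaser_center","oiler_center","beaker_center","housing"]:
        print(n,[(d["pixel"],round(d["p"],2)) for d in boxes_of(c,n)])
print(state()["t"])
E
```

```text
pics
{'t': 0.0, 'q': array([ 1.14602042e+00,  2.87165886e-01,  1.57818009e+00,  1.77080079e-05,
        1.27860145e+00, -1.50002646e-01]), 'joint_vel': array([ 0.0002604 ,  0.00048394,  0.00241498, -0.00022239,  0.00014608,
       -0.00054921]), 'joint_efforts': array([ 4.86522167e-04, -4.05977869e+01, -2.92628074e+01, -8.32409341e-05,
        5.81801301e-03,  6.33616295e-06]), 'tool_pos': array([182.84175582, 649.08094594, 229.94536299]), 'orientation': array([-0.43017037, -3.11131   ,  0.00353884]), 'wrist_force': array([ 0.12897217,  0.20996297, -0.48768639]), 'moment': array([ 0.02639558, -0.04255321, -0.01641244]), 'width': 85.42411668323128}
scene 388.91461528315756 388.91461528315756 317.97097433324944 199.88676605054488 [-0.07428821  0.          0.          0.          0.        ] [[0.821, -0.386, 0.421, 863.315], [0.571, 0.576, -0.585, -534.376], [-0.016, 0.721, 0.693, 663.116], [0.0, 0.0, 0.0, 1.0]]
guard_handle [([373.8, 184.3], 0.56)]
guard []
nipple [([379.6, 215.0], 0.69), ([372.2, 184.3], 0.55)]
greaser_center [([223.1, 220.1], 0.96), ([190.3, 247.0], 0.84), ([240.5, 2
[... 417 characters left out ...]
andle [([337.0, 161.3], 0.97)]
guard [([336.7, 163.0], 0.58)]
nipple [([356.0, 187.4], 0.68), ([335.6, 295.9], 0.44)]
greaser_center [([323.0, 255.9], 0.98), ([340.0, 294.2], 0.66), ([281.2, 339.2], 0.61), ([274.0, 284.1], 0.6)]
oiler_center [([420.6, 288.3], 0.63)]
beaker_center [([261.1, 246.5], 0.77)]
housing [([362.9, 169.1], 0.82)]
wrist 321.0842012998792 321.0842012998792 318.20725062353193 200.72714370071165 [-0.03280562  0.          0.          0.          0.        ] [[0.271, -0.915, -0.3, 106.278], [0.963, 0.257, 0.085, 671.88], [-0.001, -0.311, 0.95, 373.523], [0.0, 0.0, 0.0, 1.0]]
guard_handle []
guard []
nipple []
greaser_center []
oiler_center []
beaker_center []
housing []
1.2
```

View pics/scene0.png

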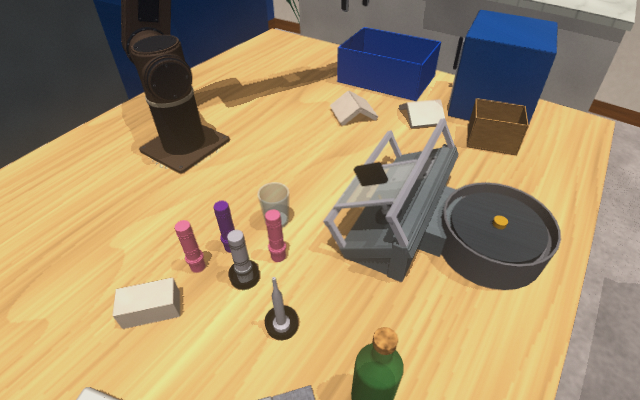

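View pics/side0.png

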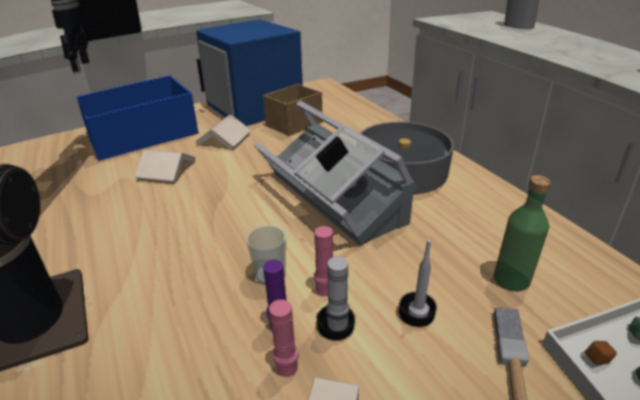

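Look-alikes, scene view: the metal greaser is at (240,257), in the black cup. Pinks at (190,247) and (275,235) and the purple at (225,225) are decoys, and the oiler is at (280,313). The handle is at (371,174). Next: close crop and 3D measurement.

```bash
cat > h.py <<'E'
from workcell import *
import numpy as np, cv2
from scipy.spatial.transform import Rotation as R
def cloud(s):
    h,w=s["depth"].shape
    K=np.array([[s["fx"],0,s["cx"]],[0,s["fy"],s["cy"]],[0,0,1]])
    u,v=np.meshgrid(np.arange(w),np.arange(h))
    p=np.stack([u,v],-1).reshape(-1,1,2).astype(np.float64)
    n=cv2.undistortPoints(p,K,np.array(s["dist_coeffs"])).reshape(h,w,2)
    d=s["depth"]
    c=np.stack([n[...,0]*d,-n[...,1]*d,-d,np.ones_like(d)],-1)
    P=(c@np.array(s["cam_to_world"]).T)[...,:3]
    P[d<=0]=np.nan
    return P
def proj(s,X):
    T=np.linalg.inv(np.array(s["cam_to_world"])); X=np.atleast_2d(X)
    c=X@T[:3,:3].T+T[:3,3]; c=c*[1,-1,-1]
    K=np.array([[s["fx"],0,s["cx"]],[0,s["fy"],s["cy"]],[0,0,1]])
    return cv2.projectPoints(c,np.zeros(3),np.zeros(3),K,np.array(s["dist_coeffs"]))[0].reshape(-1,2)
E
python3 - <<'E'
from h import *
import pickle
D={}
for c in ["scene","side"]:
    s=snapshot(c); P=cloud(s); D[c]=(s,P)
pickle.dump(D,open("d0.pkl","wb"))
for c,pts in [("scene",dict(greaser_top=(237,236),gre_mid=(240,257),handle=(371,174),pink=(275,220),purple=(223,208),pink2=(185,228),oilertop=(275,284),oilerfoot=(281,323),beaker=(275,190),boss=(380,215))),
  ("side",dict(gre_top=(338,264),gre_mid=(337,290),handle=(332,153),nip=(356,187),oil=(422,290),beaker=(266,240)))]:
    s,P=D[c]
    for k,(u,v) in pts.items(): print(c,k,P[v,u].round(1), np.nanmedian(P[v-2:v+3,u-2:u+3].reshape(-1,3),0).round(1))
a=D["scene"][0]["image"][140:320,170:470,::-1]; b=D["side"][0]["image"][90:350,230:450,::-1]
cv2.imwrite("pics/crop_scene.png",cv2.resize(a,None,fx=2.6,fy=2.6,interpolation=cv2.INTER_CUBIC))
cv2.imwrite("pics/crop_side.png",cv2.resize(b,None,fx=2.3,fy=2.3,interpolation=cv2.INTER_CUBIC))
E
```

```text
scene greaser_top [ 475.5 -246.8  135.6] [ 475.2 -246.6  134.3]
scene gre_mid [ 481.7 -256.3   88.9] [ 481.2 -255.9   87.9]
scene handle [605.9   6.  164.8] [605.4   6.9 164.4]
scene pink [ 501.7 -172.   127.1] [ 500.8 -170.5  126.9]
scene purple [ 397.7 -205.7  129.1] [ 397.7 -205.2  129.3]
scene pink2 [ 376.4 -284.8  130. ] [ 375.1 -284.3  128.7]
scene oilertop [ 600.5 -290.5  142.4] [ 599.6 -290.4  139. ]
scene oilerfoot [ 603.5 -294.8   26.8] [ 603.2 -294.6   24.8]
scene beaker [402.4 -59.6  68.3] [402.4 -59.6  68.1]
scene boss [640.1  -2.2  74.5] [640.1  -1.2  73.4]
side gre_top [ 467.8 -250.8  136.9] [ 468.1 -250.8  136.3]
side gre_mid [ 461.4 -259.5   96.1] [ 461.4 -259.7   96.1]
side handle [596.8   5.3 165.8] [596.5   5.6 165.8]
side nip [645.5  -6.3  81. ] [647.1  -4.5  78.6]
side oil [ 592.7 -295.2   64.1] [ 591.8 -296.5   65.4]
side beaker [426.8 -57.6  62. ] [427.3 -56.9  62. ]
```

View pics/crop_scene.png

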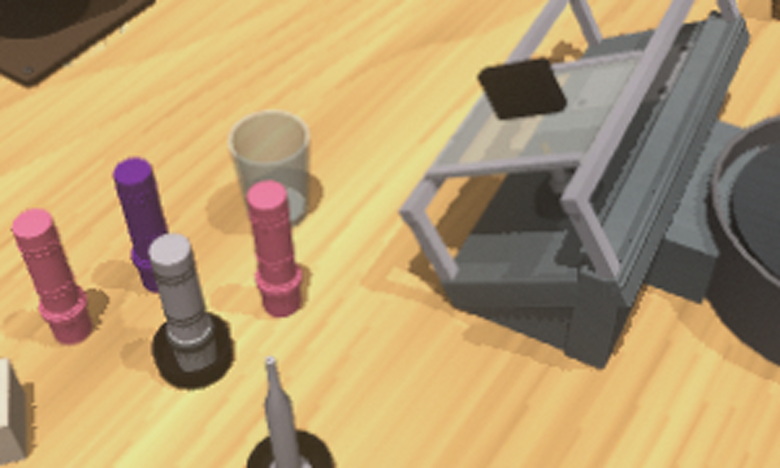

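View pics/crop_side.png

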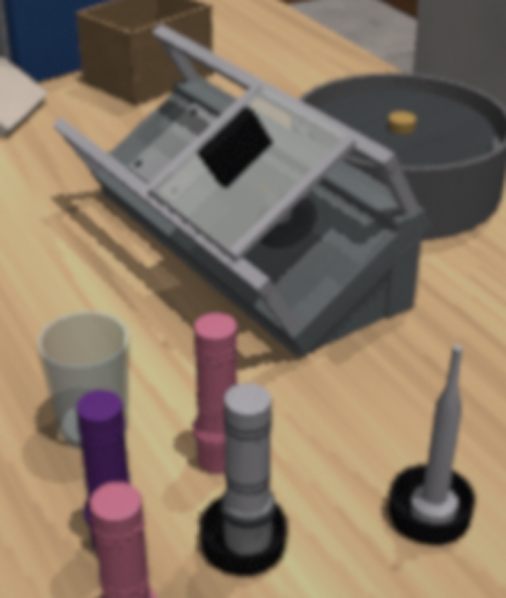

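```bash
cat > a.py <<'E'
import pickle,numpy as np
from h import *
from scipy.optimize import least_squares
D=pickle.load(open("d0.pkl","rb"))
for c in ["scene","side"]:
    s,P=D[c]; im=s["image"].astype(int)
    # greaser barrel
    m=(np.abs(P[...,0]-470)<40)&(np.abs(P[...,1]+252)<40)&(P[...,2]>45)&(P[...,2]<124)
    sat=im.max(-1)-im.min(-1); m&=sat<40
    q=P[m]
    f=lambda p:np.hypot(q[:,0]-p[0],q[:,1]-p[1])-15
    r=least_squares(f,[470,-252],loss="soft_l1")
    print(c,"greaser axis",r.x,len(q),np.abs(r.fun).mean())
    m=(np.abs(P[...,0]-470)<30)&(np.abs(P[...,1]+252)<30)&(P[...,2]>127); print(" top",np.nanmedian(P[m],0),m.sum())
    m=(np.abs(P[...,0]-600)<30)&(np.abs(P[...,1]+295)<30)&(P[...,2]>30); print(" oiler",np.nanmedian(P[m],0))
    m=(np.abs(P[...,0]-415)<60)&(np.abs(P[...,1]+60)<50)&(P[...,2]>30)&(P[...,2]<100); print(" beaker",np.nanmedian(P[m],0),np.nanmin(P[m],0),np.nanmax(P[m],0))
    # handle
    m=(im.max(-1)<45)&(np.abs(P[...,0]-610)<80)&(np.abs(P[...,1])<60)&(P[...,2]>120); q=P[m]
    print(" handle",len(q),q.mean(0),q.min(0),q.max(0)); 
    C=np.cov(q.T); w,V=np.linalg.eigh(C); print(w**.5,V.round(3).tolist())
    # slope plane ransac
    m=(P[...,0]>540)&(P[...,0]<760)&(np.abs(P[...,1])<260)&(P[...,2]>25)&(P[...,2]<230); q=P[m]
    rng=np.random.default_rng(0)
    found=[]
    for k in range(4):
        best=0
        for _ in range(1500):
            a=q[rng.choice(len(q),3,False)]; n=np.cross(a[1]-a[0],a[2]-a[0]); l=np.linalg.norm(n)
            if l<50: continue
            n/=l
            if n[2]<0:n=-n
            if abs(n[2]-.866)>.08: continue
            i=np.abs((q-a[0])@n)<2
            if i.sum()>best: best=i.sum();bi=i
        a=q[bi]; ctr=a.mean(0); n=np.linalg.svd(a-ctr,full_matrices=False)[2][2]; n*=np.sign(n[2])
        print(" plane",best,n.round(3),"yaw",np.degrees(np.arctan2(-n[1],-n[0])).round(2),"tilt",np.degrees(np.arccos(n[2])).round(2),ctr.round(1),"d",(n@ctr).round(1))
        q=q[~bi]
E
python3 a.py
```

```text
scene greaser axis [ 469.04152927 -246.31060191] 418 0.5658021601185987
 top [ 472.23827389 -248.51346694  133.9348839 ] 194
 oiler [ 601.71962579 -292.46418159   93.84549645]
 beaker [409.48804271 -72.72666219  71.54311269] [ 385.48028944 -109.70448341   30.50359952] [453.52276237 -50.17448595  91.38859188]a.py:19: RuntimeWarning: Mean of empty slice.
  print(" handle",len(q),q.mean(0),q.min(0),q.max(0));
  ret = um.true_divide(
Traceback (most recent call last):
  File "a.py", line 19, in <module>
    print(" handle",len(q),q.mean(0),q.min(0),q.max(0));
                                     ~~~~~^^^
ValueError: zero-size array to reduction operation minimum which has no identity
```

```bash
python3 -c "
import pickle
D=pickle.load(open('d0.pkl','rb'));print(D['scene'][0]['image'][174,371],D['side'][0]['image'][153,332])"
sed -i 's/max(-1)<45/max(-1)<75/' a.py; python3 a.py
```

```text
[52 44 33] [12 11 11]
scene greaser axis [ 469.04152927 -246.31060191] 418 0.5658021601185987
 top [ 472.23827389 -248.51346694  133.9348839 ] 194
 oiler [ 601.71962579 -292.46418159   93.84549645]
 beaker [409.48804271 -72.72666219  71.54311269] [ 385.48028944 -109.70448341   30.50359952] [453.52276237 -50.17448595  91.38859188]
 handle 543 [604.54765414   7.66945563 162.82061486] [568.21865155   1.82530267 127.50450559] [635.71771439  21.38003362 192.67164506]
[ 2.11733195 13.23534847 17.61410967] [[0.145, -0.49, -0.86], [-0.989, -0.035, -0.146], [0.041, 0.871, -0.49]]
 plane 2764 [-0.495 -0.053  0.867] yaw 6.1 tilt 29.83 [657.3  28.9  73.5] d -262.9
 plane 1693 [-0.495 -0.052  0.867] yaw 6.05 tilt 29.85 [ 6.233e+02 -6.000e-01  1.444e+02] d -183.2
 plane 772 [0.327 0.037 0.944] yaw -173.51 tilt 19.23 [704.4  76.4  99.9] d 327.7
 plane 679 [-0.494 -0.052  0.868] yaw 5.99 tilt 29.76 [651.9  44.8 156.6] d -188.1
side greaser axis [ 468.97072976 -246.69675332] 791 0.6585230723611905
 top [ 466.17618355 -251.24448526  135.96558714] 311
 oiler [ 592.46955898 -293.46213853   87.8868619 ]
 beaker [418.16862676 -65.70028517  72.46267251] [ 383.72550237 -109.93195092   30.19672999] [452.446765   -49.78623863  93.32245252]
 handle 589 [597.9885953    6.17099746 163.61991404] [565.67263444 -58.77976572 130.33601224] [687.97086999  17.45868366 192.49528881]
[ 5.72626684 14.12673037 18.20042918] [[0.109, 0.295, -0.949], [0.985, -0.158, 0.064], [-0.131, -0.942, -0.308]]
 plane 2929 [-0.506 -0.063  0.86 ] yaw 7.12 tilt 30.68 [642.   37.9  67.4] d -269.5
 plane 2551 [-0.497 -0.061  0.866] yaw 6.94 tilt 30.05 [611.    2.2 139.2] d -183.3
 plane 871 [-0.499 -0.054  0.865] yaw 6.19 tilt 30.12 [616.6  37.2 138.2] d -190.1
 plane 706 [-0.524 -0.065  0.849] yaw 7.05 tilt 31.85 [647.1  38.6  74.4] d -278.2
```

```bash
cat > hs.py <<'E'
from h import *
psi=np.radians(6.4); t=np.radians(30)
hx=np.array([np.cos(psi),np.sin(psi),0]); hy=np.array([-np.sin(psi),np.cos(psi),0])
n=-np.sin(t)*hx+np.array([0,0,np.cos(t)]); up=np.cross(hy,n)
H=np.stack([up,hy,n],1)   # columns
O=np.array([600.,10.,160.])
E
cat > b.py <<'E'
import pickle
from hs import *
D=pickle.load(open("d0.pkl","rb"))
for c in ["scene","side"]:
    s,P=D[c]; im=s["image"].astype(int); L=(P-O)@H
    m=(im.max(-1)<75)&(np.abs(L[...,0])<45)&(np.abs(L[...,1])<25)&(np.abs(L[...,2])<45)
    q=L[m]; print(c,len(q)); 
    for i in range(3): print(np.percentile(q[:,i],[0,2,10,50,90,98,100]).round(1))
    h=np.histogram(q[:,2],20); print(h[0],h[1].round(0))
    # rails: light gray points above sheet
    m=(np.abs(L[...,0])<110)&(np.abs(L[...,1])<200)&(L[...,2]>-45)&(L[...,2]<20)&(im.max(-1)>110); q=L[m]
    for lo in range(-100,100,10):
        k=(q[:,0]>=lo)&(q[:,0]<lo+10)
        if k.sum()>20: print(lo,k.sum(),q[k,1].min().round(),q[k,1].max().round(),"z",np.percentile(q[k,2],[5,50,95]).round(1))
s=None
from workcell import *
print(R.from_rotvec(state()["orientation"]).as_matrix().round(3))
for sg in (1,-1):
    y=sg*hy; z=-n; M=np.stack([np.cross(y,z),y,z],1); rv=R.from_matrix(M).as_rotvec()
    for dp in ([0,-50,60],[0,-50,0],[0,150,0],[0,150,80]): print(sg,dp,solve_ik(O+H@np.array(dp,float),rv))
E
python3 b.py
```

```text
scene 543
[-27.  -25.7 -19.9   5.9  28.7  30.   31.3]
[-6.4 -5.5 -4.7 -3.4  0.3  5.   7.5]
[-25.4 -22.1 -18.3   0.5  18.6  20.6  21.5]
[ 3 25 24 27 27 25 29 29 24 29 28 28 28 25 31 23 31 29 33 45] [-25. -23. -21. -18. -16. -14. -11.  -9.  -7.  -4.  -2.   0.   3.   5.
   7.  10.  12.  14.  17.  19.  22.]
-80 131 -105.0 200.0 z [-36.3 -30.3 -28.9]
-70 325 -105.0 199.0 z [-41.8 -31.8 -23.6]
-60 102 -67.0 31.0 z [-26.6 -24.4 -23.2]
-50 97 -69.0 21.0 z [-26.3 -24.4 -23.2]
-40 86 -69.0 4.0 z [-27.2 -24.3 -23.3]
-30 91 -68.0 9.0 z [-26.7 -24.3   5.9]
-20 82 -68.0 72.0 z [-25.6 -24.3 -22.9]
-10 104 -68.0 72.0 z [-27.2 -24.3 -22.9]
0 113 -70.0 72.0 z [-25.8 -24.3 -22.9]
10 134 -68.0 73.0 z [-25.8 -24.5 -23.3]
20 156 -67.0 74.0 z [-26.7 -24.4 -23.1]
30 175 -67.0 72.0 z [-26.2 -24.5 -23.4]
40 171 -67.0 74.0 z [-26.3 -24.7 -23.5]
50 184 -68.0 72.0 z [-26.4 -24.8 -23.3]
60 354 -102.0 199.0 z [-31.7 -26.5 -23.7]
70 714 -104.0 200.0 z [-41.7 -32.7 -29.7]
side 584
[-29.3 -28.5 -24.1  -0.9  22.3  27.2  28.9]
[-6.9 -6.1 -5.1 -3.7  1.   4.7  6.5]
[-21.1 -19.2 -15.2   5.9  21.6  22.8  23.9]
[15 25 25 24
[... 897 characters left out ...]
60] [-0.34870425 -0.16205773  2.14776919  0.34822141  0.7089674  -2.24534799]
1 [0, -50, 0] [-0.32049798 -0.02127078  2.12229045  0.38455257  0.59230702 -2.27479356]
1 [0, 150, 0] [ 0.09508065 -0.02801182  2.12887931  0.01680567  0.51724689 -1.59979791]
1 [0, 150, 80] [ 0.09353838 -0.21526187  2.15921978  0.01454755  0.67415899 -1.59789144]
-1 [0, -50, 60] [-0.34870425 -0.16205773  2.14776919  0.34822141  0.7089674   0.89624466]
-1 [0, -50, 0] [-0.32049798 -0.02127078  2.12229045  0.38455257  0.59230702  0.86679909]
-1 [0, 150, 0] [ 0.09508065 -0.02801182  2.12887931  0.01680567  0.51724689  1.54179474]
-1 [0, 150, 80] [ 0.09353838 -0.21526187  2.15921978  0.01454755  0.67415899  1.54370121]
```

```bash
cat >> hs.py <<'E'
def rot(sg=-1):
    y=sg*hy; z=-n; return R.from_matrix(np.stack([np.cross(y,z),y,z],1)).as_rotvec()
def L2w(l): return O+H@np.array(l,float)
def w2L(p): return (np.array(p)-O)@H
E
python3 - <<'E'
from hs import *
move_gripper(0,40)
movep(L2w([0,-48,90]),rot())
print(w2L(state()["tool_pos"]),state()["t"],state()["width"])
movel(L2w([0,-48,-12]),150)
print(w2L(state()["tool_pos"]),state()["wrist_force"],state()["t"])
r=movel(L2w([0,142,-12]),90,f_stop=12)
st=state();print(r,w2L(st["tool_pos"]),st["wrist_force"],st["t"])
s=snapshot("side");cv2.imwrite("pics/side1.png",s["image"][:,:,::-1])
E
```

```text
[  0.23234712 -47.45031233  89.96354921] 4.8333 0.38012753606802213
[  0.58228665 -47.99485428 -11.64164287] [ 0.42082488 -0.54517243 -0.19196969] 5.6667
True [-7.31409007e-02  1.26311448e+02 -1.18560283e+01] [-0.51818577 -5.08333462  3.26409932] 7.4
```

View pics/side1.png

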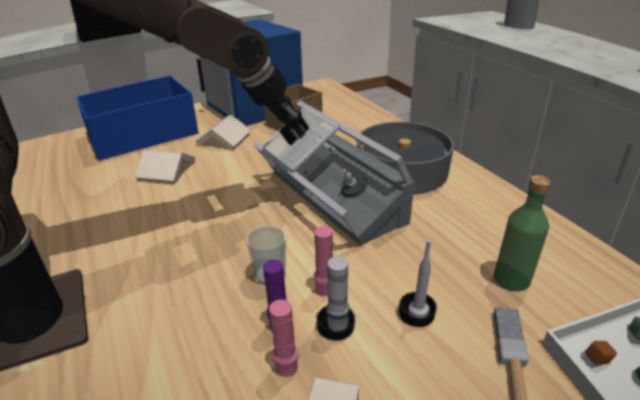

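The guard is open against its stop, and the nipple shows at (352,183) in the side view. Next I back off and look at the nipple with all three cameras.

```bash
cat > snap.py <<'E'
from hs import *
import pickle,sys
def take(tag,cams=("scene","side","wrist"),nets=("nipple",)):
    D={}
    for c in cams:
        s=snapshot(c); D[c]=(s,cloud(s)); cv2.imwrite(f"pics/{c}_{tag}.png",s["image"][:,:,::-1])
        for k in nets:print(c,k,[(np.round(d["pixel"],1).tolist(),round(d["p"],2)) for d in boxes_of(c,k)][:4])
    pickle.dump(D,open(f"d_{tag}.pkl","wb")); return D
E
python3 - <<'E'
from snap import *
movel(L2w([0,112,-12]),150)
movel(L2w([0,100,95]),250)
movep(L2w([0,0,60]),rot())
print(w2L(state()["tool_pos"]),state()["t"])
D=take("n")
E
```

```text
[-2.40929106 -0.36646041 57.54967812] 8.7833
scene nipple [([380.7, 212.4], 0.82)]
side nipple [([353.4, 182.6], 0.64)]
wrist nipple [([321.4, 179.0], 0.74), ([129.4, 194.8], 0.37)]
```

View pics/wrist_n.png

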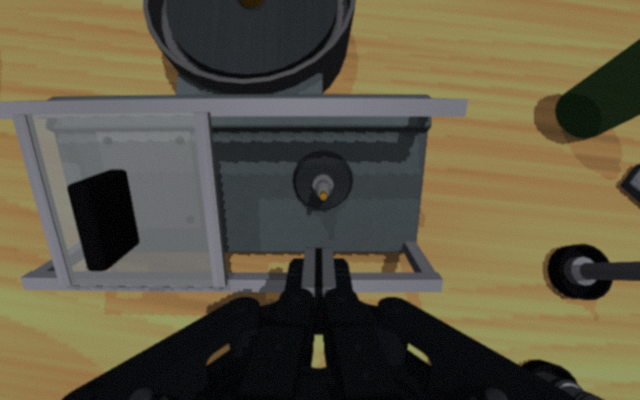

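View pics/scene_n.png

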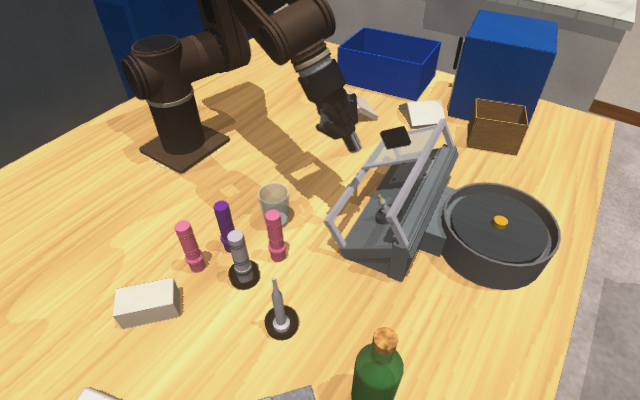

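```bash
cat > c.py <<'E'
from snap import *
import sys
D=pickle.load(open("d_n.pkl","rb"))
for c in D:
    s,P=D[c]; L=(P-O)@H; im=s["image"].astype(int)
    m=(np.abs(L[...,0])<75)&(np.abs(L[...,1])<90)&(np.abs(L[...,2]+98)<12)
    A=L[m]; print(c,"slope z",np.percentile(A[:,2],[10,50,90]).round(1), np.polyfit(A[:,0],A[:,2],1).round(3),np.polyfit(A[:,1],A[:,2],1).round(3))
    m=(np.abs(L[...,0])<40)&(np.abs(L[...,1])<40)&(L[...,2]>-88)&(L[...,2]<-45)
    q=L[m]; print(" nip n",len(q))
    for lo in range(-90,-44,4):
        k=(q[:,2]>=lo)&(q[:,2]<lo+4)
        if k.sum()>2: print("  ",lo,k.sum(),np.median(q[k],0).round(1),np.ptp(q[k],axis=0).round(1))
    # handle
    m=(im.max(-1)<75)&(np.abs(L[...,0])<40)&(np.abs(L[...,1]-150)<30)&(np.abs(L[...,2])<21)
    print(" handle",m.sum(),np.percentile(L[m],[3,50,97],axis=0).round(1).tolist() if m.sum() else None)
    # sheet edges
    m=(np.abs(L[...,0])<50)&(np.abs(L[...,2]+24)<3)&(np.abs(L[...,1]-150)<100)
    if m.sum(): print(" sheet y",np.percentile(L[m][:,1],[0,1,99,100]).round(1))
    def crop(u,v,w,h,f):
        a=s["image"][v-h:v+h,u-w:u+w,::-1]; cv2.imwrite(f"pics/nip_{c}.png",cv2.resize(a,None,fx=f,fy=f,interpolation=cv2.INTER_CUBIC))
    crop(*{"scene":(381,210),"side":(352,183),"wrist":(323,185)}[c],30,25,8)
E
python3 c.py; python3 -c "
import cv2,numpy as np
cv2.imwrite('pics/nips.png',np.vstack([np.hstack([cv2.imread(f'pics/nip_{c}.png')[:, 40:440] for c in ('scene','side')])]))"
```

```text
scene slope z [-105.  -103.8  -97.3] [ 1.70000e-02 -1.02657e+02] [ 7.00000e-03 -1.02531e+02]
 nip n 112
   -90 16 [  4.8  -6.7 -86.7] [18.  16.4  1.8]
   -86 15 [  3.5  -8.  -85.1] [14.3 17.   2.6]
   -82 9 [  2.3  -7.5 -80.1] [7.1 7.4 3. ]
   -78 11 [  1.9  -7.2 -75.3] [9.  5.8 3.8]
   -74 8 [  3.8  -7.7 -70.6] [12.4  6.6  3.2]
   -70 10 [  3.4  -8.6 -67.7] [ 9.2 11.8  3.2]
   -66 20 [  3.   -6.5 -64.1] [13.4  9.2  3.8]
   -62 10 [  1.1  -4.1 -60.4] [10.2  8.1  3.7]
   -58 5 [  1.4  -5.9 -54.3] [3.8 3.4 3.2]
   -54 6 [  1.1  -3.3 -51.2] [4. 6. 3.]
 handle 452 [[-25.1, 137.3, -19.8], [4.5, 140.0, 1.1], [29.6, 147.3, 19.5]]
 sheet y [ 73.   75.4 214.8 216.8]
side slope z [-104.1 -102.2  -94.7] [ 2.20000e-02 -1.01132e+02] [ 2.00e-03 -1.01e+02]
 nip n 114
   -90 14 [  0.2  -9.6 -86.7] [16.3 15.8  1.6]
   -86 26 [ -1.3  -8.1 -84.3] [17.4 17.9  3.2]
   -82 6 [  1.   -7.3 -79.5] [8.3 5.4 2.3]
   -78 6 [ -0.4  -8.5 -75.9] [7.9 5.9 3.3]
   -74 4 [ -0.6  -8.4 -73.1] [8.3 2.1 2. ]
   -70 14 [ -1.8  -9.4 -67. ] [13.3  7.7  3.6]
   -66 13 [  1.6  -8.1 -64. ] [14.6 11.6  3. ]
   -62 17 [ -1.   -5
[... 193 characters left out ...]
-3.6, 140.3, 0.9], [21.4, 143.3, 20.4]]
 sheet y [ 74.3  75.2 216.2 220.4]
wrist slope z [-105.5 -104.5  -96.2] [ 3.00000e-02 -1.02919e+02] [-1.00000e-03 -1.02966e+02]
 nip n 402
   -90 114 [  5.8  -2.3 -87. ] [13.6 18.7  1.9]
   -86 28 [  5.3  -2.2 -85.5] [ 9.7 17.6  3.5]
   -74 4 [  7.9  -2.5 -70.7] [0.7 7.  1.3]
   -70 60 [  5.2  -2.5 -67. ] [15.  15.7  3.6]
   -66 82 [  3.7  -2.  -63.9] [13.3 13.9  4. ]
   -62 58 [  2.9  -2.4 -60.9] [ 8.1 10.2  3.1]
   -58 9 [  3.1  -3.2 -56.3] [2.  5.1 3.6]
   -54 40 [  1.2  -2.3 -51.1] [5.6 5.  3.9]
   -50 5 [  1.2  -2.3 -49.7] [1.7 3.3 1. ]
 handle 5006 [[-26.4, 139.9, -18.6], [3.9, 141.1, 10.7], [29.6, 151.8, 20.5]]
 sheet y [ 77.2  78.  216.4 219.4]
```

View pics/nips.png

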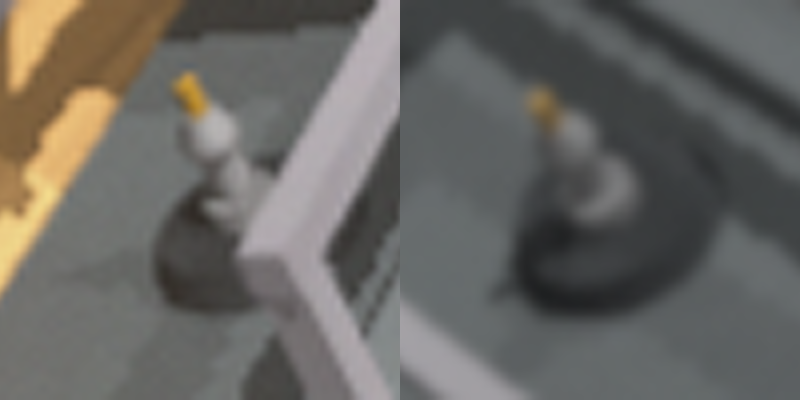

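View pics/nip_wrist.png

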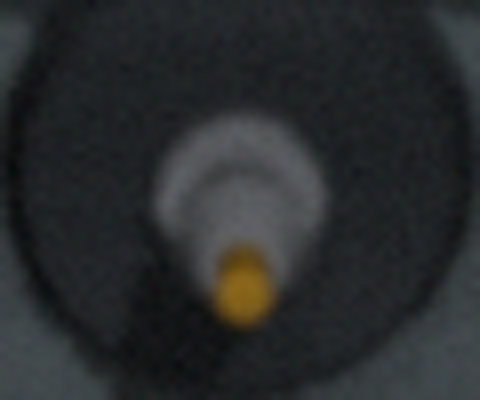

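```bash
cat > f.py <<'E'
from snap import *
from scipy.optimize import least_squares
D=pickle.load(open("d_n.pkl","rb"))
prof=np.array([(0,0),(10,0),(10,8),(5.5,8),(5.5,20),(8,23),(8,27),(4.5,34),(3,34),(3,44),(0,44)],float)
def dist(p):
    a=prof[:-1];b=prof[1:];ab=b-a
    t=np.clip(((p[:,None]-a)*ab).sum(-1)/(ab**2).sum(-1),0,1)
    return np.linalg.norm(p[:,None]-(a+t[...,None]*ab),axis=-1).min(1)
Q=[]
for c in list(D)+["all"]:
    if c!="all":
        s,P=D[c]; L=(P-O)@H
        q=L[(np.abs(L[...,0]-1)<14)&(np.abs(L[...,1]+2.5)<14)&(L[...,2]>-84)&(L[...,2]<-46)]; Q.append(q)
    else: q=np.vstack([k[np.random.default_rng(0).choice(len(k),70)] for k in Q])
    f=lambda v:dist(np.stack([np.hypot(q[:,0]-v[0],q[:,1]-v[1]),q[:,2]-v[2]],1))
    r=least_squares(f,[1.5,-2.5,-94],loss="soft_l1",diff_step=1e-3,x_scale=[1,1,1]); print(c,len(q),r.x.round(2),np.median(f(r.x)).round(2))
E
python3 f.py
```

```text
scene 84 [ -0.49  -3.03 -93.91] 0.57
side 84 [  1.19  -3.26 -92.45] 0.64
wrist 265 [  0.42  -2.54 -94.78] 0.24
all 210 [  0.29  -3.01 -93.78] 0.62
```

```bash
python3 - <<'E'
from snap import *
z=np.array([0,0,-1.]); y=-hy
M=np.stack([np.cross(y,z),y,z],1); rv=R.from_matrix(M).as_rotvec()
C=np.array([469,-246.8,0])
movel(L2w([0,-20,110]),250)
movep(C+[0,0,190],rv)
move_gripper(58,80)
print(state()["tool_pos"],state()["t"],state()["width"])
D=take("g",("wrist","scene"),("greaser_center",))
E
```

```text
[ 469.04021533 -246.68502747  190.07397991] 11.0083 57.77867648176629
wrist greaser_center [([217.1, 166.7], 0.97), ([320.5, 206.6], 0.88), ([343.4, 309.9], 0.82), ([266.8, 263.0], 0.65)]
scene greaser_center [([239.7, 257.7], 0.92), ([191.1, 245.5], 0.83), ([225.1, 222.1], 0.82)]
```

View pics/wrist_g.png

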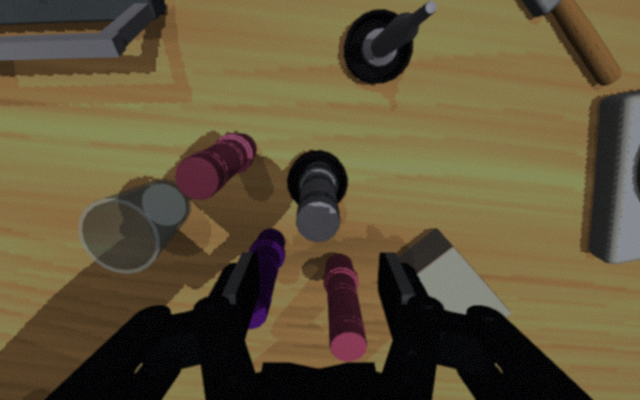

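View pics/scene_g.png

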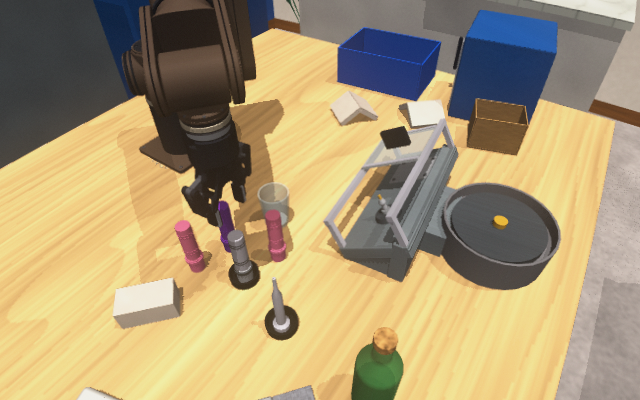

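```bash
cat > g.py <<'E'
from snap import *
D=pickle.load(open("d_g.pkl","rb"))
for c in D:
    s,P=D[c]
    m=(np.hypot(P[...,0]-469,P[...,1]+247)<24)&(P[...,2]>128)&(P[...,2]<142)
    q=P[m]; print(c,len(q),q.min(0).round(1),q.max(0).round(1),np.median(q,0).round(1))
    (x,y),r=cv2.minEnclosingCircle(q[:,:2].astype(np.float32)); print(x,y,r)
    for nm,x,y in (("pink",497,-168),("purple",394,-202),("pink2",372,-280)):
        m=(np.hypot(P[...,0]-x,P[...,1]-y)<24)&(P[...,2]>122)&(P[...,2]<142)
        if m.sum()>5: q=P[m];print(nm,cv2.minEnclosingCircle(q[:,:2].astype(np.float32)),np.median(q[:,2]))
E
python3 g.py
```

```text
wrist 1506 [ 455.  -260.8  128.1] [ 484.6 -231.6  136.4] [ 471.  -246.   134.4]
469.4580078125 -246.0213623046875 15.095991134643555
pink ((489.1382141113281, -164.24984741210938), 15.02647590637207) 129.29520537510888
purple ((387.3150634765625, -205.53582763671875), 14.144024848937988) 129.40105204294167
pink2 ((364.9531555175781, -281.8709411621094), 15.466583251953125) 129.48432720575047
scene 189 [ 455.4 -261.7  128.1] [ 485.1 -233.5  136.7] [ 472.1 -248.   134. ]
469.91278076171875 -246.60838317871094 15.257170677185059
pink ((489.8092041015625, -164.2948455810547), 15.445657730102539) 128.95958744670037
purple ((388.0830383300781, -200.8822784423828), 16.408449172973633) 128.87484034673287
pink2 ((365.18145751953125, -282.70538330078125), 15.440268516540527) 128.54970665537473
```

Greaser axis is at (469.4, -246.5), matching the earlier fit, and its neighbours leave clearance for the fingers. Next: grasp and lift.

```bash
python3 - <<'E'
from snap import *
C=np.array([469.4,-246.5,0])
movel(C+[0,0,86],130)
print(state()["tool_pos"],state()["wrist_force"])
move_gripper(10,90)
print(state()["t"],state()["width"],state()["wrist_force"])
movel(C+[0,0,250],150)
sleep(0.1)
st=state();print(st["tool_pos"],st["width"],st["wrist_force"],st["t"])
D=take("l",("side","scene","wrist"),("greaser_center",))
E
```

```text
[ 470.01835975 -246.98398785   86.87493965] [-0.64013246 -0.38807065 -0.2531281 ]
12.5333 28.429929057811396 [-0.19060186  1.34448129  5.17381949]
[ 468.84421366 -246.07456026  248.44913913] 28.184948474860565 [ 0.09162381 -0.56809551 -1.74967995] 13.875
side greaser_center [([334.3, 219.5], 0.95), ([274.0, 279.8], 0.92), ([322.6, 266.0], 0.89), ([282.7, 343.2], 0.56)]
scene greaser_center [([226.7, 203.7], 0.93), ([274.0, 233.9], 0.88), ([189.9, 245.1], 0.69), ([228.6, 237.2], 0.65)]
wrist greaser_center [([317.7, 287.2], 0.94), ([237.8, 150.4], 0.85), ([269.0, 237.1], 0.65), ([348.4, 243.3], 0.62)]
```

View pics/side_l.png

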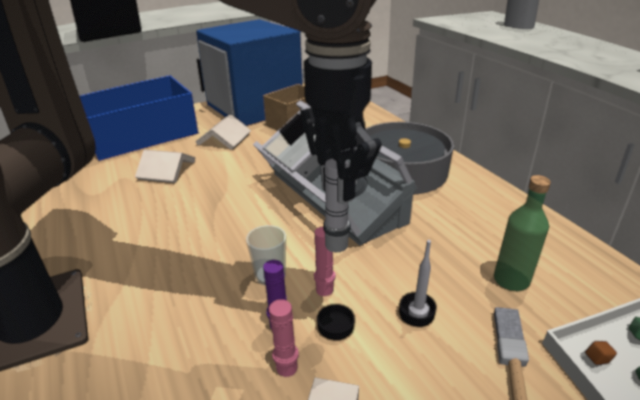

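```bash
cat > fit.py <<'E'
from snap import *
from scipy.optimize import least_squares
def fitaxis(P, m0, ax, rng=(42,78)):
    """cylinder r=15 fit near mouth guess m0, axis ax. returns point offset at two heights"""
    e1=np.cross(ax,[0,1.,0.]);e1/=np.linalg.norm(e1);e2=np.cross(ax,e1)
    Q=P-m0; t=Q@ax; a=Q@e1;b=Q@e2
    m=(np.hypot(a,b)<22)&(t>rng[0])&(t<rng[1])
    a,b,t=a[m],b[m],t[m]
    f=lambda v:np.hypot(a-v[0]-v[2]*(t-60)/40,b-v[1]-v[3]*(t-60)/40)-15
    r=least_squares(f,[0,0,0,0],loss="soft_l1")
    v=r.x
    d=ax+ (v[2]*e1+v[3]*e2)/40; d/=np.linalg.norm(d)
    c60=m0+60*ax+v[0]*e1+v[1]*e2
    return c60,d,m.sum(),np.abs(r.fun).mean()
E
python3 - <<'E'
from fit import *
D=pickle.load(open("d_l.pkl","rb")); st=state(); print(st["tool_pos"])
tp=np.array(st["tool_pos"]); Rt=R.from_rotvec(st["orientation"]); zt=Rt.apply([0,0,1])
print("tool z",zt.round(4))
m0=tp+zt*82
for c in D:
    s,P=D[c]
    try:
        c60,d,nn,e=fitaxis(P,m0,-zt); print(c,nn,e.round(2),"c60-line offset in tool",Rt.inv().apply(c60-m0+zt*60).round(2),"tilt in tool",Rt.inv().apply(d).round(3))
    except Exception as ex: print(c,ex)
    Q=(P-m0)@(-zt); lat=np.linalg.norm((P-m0)+Q[...,None]*zt,axis=-1)
    q=Q[(lat<17)&(Q>-12)&(Q<20)]; print(" lowest",np.percentile(q,[0,1,5,10]).round(1),len(q))
    q=Q[(lat>16)&(lat<24)&(Q>15)&(Q<60)]; print(" collar",np.percentile(q,[0,5,95,100]).round(1),len(q))
E
```

```text
[ 469.33698252 -246.50409924  249.76151153]
tool z [-3.e-04  2.e-04 -1.e+00]
side 506 0.51 c60-line offset in tool [-1.35 -0.42 -0.  ] tilt in tool [-0.004  0.007 -1.   ]
 lowest [0.1 0.3 1.5 2.2] 151
 collar [15.3 17.7 52.8 59.9] 406
scene 288 0.54 c60-line offset in tool [-1.41 -0.77  0.  ] tilt in tool [-0.     0.005 -1.   ]
 lowest [-1.3 -1.   0.3  1.2] 154
 collar [15.9 23.3 37.6 39.4] 122
wrist 1206 0.23 c60-line offset in tool [-0.99 -0.52 -0.  ] tilt in tool [ 0.002  0.004 -1.   ]
 lowest [-1.3 -0.6  1.2  2.4] 284
 collar [15.2 30.7 38.7 40.2] 549
```

```bash
python3 - <<'E'
from fit import *
movep(L2w([1.0,-2.8,120]),rot())
movel(L2w([1.0,-2.8,62]),150)
sleep(0.15)
st=state();print(w2L(st["tool_pos"]),st["width"],st["wrist_force"],st["t"])
D=take("p",nets=())
tp=np.array(st["tool_pos"]); Rt=R.from_rotvec(st["orientation"]); zt=Rt.apply([0,0,1])
m0=tp+zt*82
for c in D:
    s,P=D[c]
    c60,d,nn,e=fitaxis(P,m0,-zt)
    l=w2L(c60);dl=d@H; root=l+dl*(-94-l[2])/dl[2]
    print(c,nn,e.round(2),"c60 L",l.round(2),"dir",dl.round(3),"at root",root.round(2))
E
python3 - <<'E'
import sys; sys.path.insert(0,'.')
import cv2,numpy as np
a=cv2.imread('pics/scene_p.png')[120:250,300:460]; b=cv2.imread('pics/side_p.png')[90:220,270:430]
cv2.imwrite('pics/p.png',cv2.resize(np.hstack([a,b]),None,fx=2.5,fy=2.5,interpolation=cv2.INTER_CUBIC))
E
```

```text
[ 2.28473851 -3.39958406 63.15199117] 28.26422850133226 [-0.05198968  0.14467347 -3.1648402 ] 15.8583
scene 259 0.74 c60 L [-0.05 -3.19 41.15] dir [-0.006  0.004  1.   ] at root [  0.71  -3.79 -94.  ]
side 228 0.73 c60 L [ 2.02 -3.18 41.15] dir [ 0.017 -0.016  1.   ] at root [ -0.3   -1.05 -94.  ]
wrist 1204 0.24 c60 L [ 0.83 -2.71 41.15] dir [ 0.002 -0.003  1.   ] at root [  0.58  -2.31 -94.  ]
```

View pics/p.png

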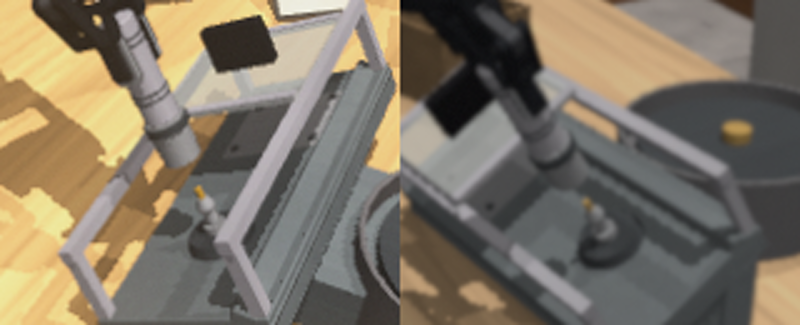

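```bash
python3 - <<'E'
from fit import *
r=movel(L2w([0.6,-2.8,18]),80,f_stop=15)
st=state();print(r,w2L(st["tool_pos"]).round(2),(st["wrist_force"]@H).round(1),st["t"])
if not r:
    for z in (10,4,0,-2,-4,-6,-8):
        r=movel(L2w([0.6,-2.8,z]),25,f_stop=24)
        st=state();print(z,r,w2L(st["tool_pos"]).round(2),(st["wrist_force"]@H).round(1),st["moment"].round(2),st["width"].round(1),st["t"])
        if r: break
D=take("h",("scene","side"),())
E
python3 - <<'E'
import cv2,numpy as np
a=cv2.imread('pics/scene_h.png')[120:250,300:460]; b=cv2.imread('pics/side_h.png')[90:220,270:430]
cv2.imwrite('pics/h.png',cv2.resize(np.hstack([a,b]),None,fx=2.5,fy=2.5,interpolation=cv2.INTER_CUBIC))
E
```

```text
False [ 0.74 -2.79 18.  ] [-0.8 -0.5 -2.2] 16.7083Traceback (most recent call last):
  File "<stdin>", line 7, in <module>
AttributeError: 'float' object has no attribute 'round'
[ WARN:0@0.017] global loadsave.cpp:275 findDecoder imread_('pics/scene_h.png'): can't open/read file: check file path/integrity
Traceback (most recent call last):
TypeError: 'NoneType' object is not subscriptable
```

```bash
python3 - <<'E'
from fit import *
st=state();print(w2L(st["tool_pos"]).round(2),(st["wrist_force"]@H).round(1),st["t"])
for z in (4,0,-2,-4,-6,-8):
        r=movel(L2w([0.6,-2.8,z]),25,f_stop=24)
        st=state();print(z,r,w2L(st["tool_pos"]).round(2),(st["wrist_force"]@H).round(1),st["moment"].round(2),round(st["width"],1),st["t"])
        if r: break
D=take("h",("scene","side"),())
E
python3 - <<'E'
import cv2,numpy as np
a=cv2.imread('pics/scene_h.png')[120:250,300:460]; b=cv2.imread('pics/side_h.png')[90:220,270:430]
cv2.imwrite('pics/h.png',cv2.resize(np.hstack([a,b]),None,fx=2.5,fy=2.5,interpolation=cv2.INTER_CUBIC))
E
```

```text
[ 1.43 -3.06 10.43] [-1.2 -0.6  1.5] 17.175
4 False [ 0.99 -2.92  3.84] [ 0.1 -1.1 -0.2] [-0.1   0.03  0.  ] 28.6 17.5667
0 False [ 1.03 -2.87 -0.08] [ 1.3  1.1 -0.4] [ 0.05 -0.13  0.03] 28.4 17.875
-2 False [ 1.35 -2.81 -1.38] [-0.8  1.   8.1] [ 0.05  0.33 -0.  ] 28.4 18.125
-4 False [ 1.52 -2.84 -2.93] [-0.9  0.8 10.9] [0.   0.5  0.08] 28.2 18.375
-6 False [ 2.21 -2.85 -3.21] [-6.2  0.8 29. ] [-0.15  1.59  0.09] 28.2 18.625
-8 False [ 2.94 -2.83 -3.4 ] [-11.2  -0.5  45.7] [-0.16  2.72  0.  ] 28.2 18.875
```

View pics/h.png

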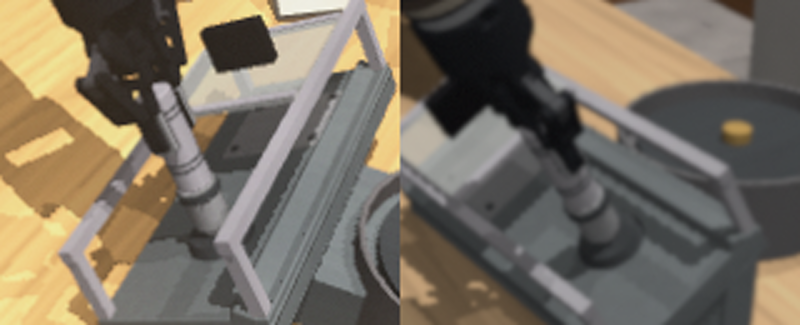

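It hit the hard stop at TCP z ≈ -3, which is the home height I predicted. I'll ease the push from about 45 N to about 20 N and check again.

```bash
python3 - <<'E'
from fit import *
movel(L2w([0.6,-2.8,-5.2]),15)
sleep(0.4)
st=state();print(w2L(st["tool_pos"]).round(2),(st["wrist_force"]@H).round(1),st["moment"].round(2),round(st["width"],1),st["t"])
D=take("e",nets=())
tp=np.array(st["tool_pos"]); Rt=R.from_rotvec(st["orientation"]); zt=Rt.apply([0,0,1])
m0=tp+zt*82
print("tool z vs n", np.degrees(np.arccos(-zt@n)).round(2))
for c in D:
    s,P=D[c]
    c60,d,nn,e=fitaxis(P,m0,-zt); l=w2L(c60);dl=d@H; root=l+dl*(-85-l[2])/dl[2]
    print(c,nn,e.round(2),"c60 L",l.round(2),"dir",dl.round(3),"at mouth",root.round(2))
    L=(P-O)@H; im=s["image"].astype(int)
    m=(im.max(-1)<75)&(np.abs(L[...,0])<40)&(np.abs(L[...,1]-150)<25)&(np.abs(L[...,2])<21)
    if m.sum(): print(" handle y",np.median(L[m][:,1]).round(1))
    # collar top height
    m=(np.hypot(L[...,0]-.5,L[...,1]+3)<23)&(np.hypot(L[...,0]-.5,L[...,1]+3)>16.5)&(L[...,2]>-70)&(L[...,2]<-20)
    if m.sum(): print(" collar z",np.percentile(L[m][:,2],[3,50,97]).round(1),m.sum())
E
```

```text
[ 1.94 -2.84 -3.08] [-4.2  0.6 21.3] [-0.03  1.07  0.05] 28.3 19.7083
tool z vs n 0.03
scene 235 0.63 c60 L [ -0.49  -2.48 -25.08] dir [ 0.001 -0.007  1.   ] at mouth [ -0.58  -2.05 -85.  ]
 handle y 139.8
 collar z [-63.2 -50.9 -45.4] 98
side 205 0.71 c60 L [  1.44  -2.76 -25.08] dir [ 0.02  -0.014  1.   ] at mouth [  0.22  -1.92 -85.  ]
 handle y 140.3
 collar z [-68.3 -48.3 -41.9] 108
wrist 1188 0.22 c60 L [  0.47  -2.39 -25.08] dir [ 0.008 -0.006  1.   ] at mouth [  0.    -2.02 -85.  ]
 handle y 140.8
 collar z [-55.5 -48.3 -45.7] 572
```

```bash
python3 -c "
from workcell import *
job_done(); print(state()['t'],state()['wrist_force'],state()['width'])"
```

```text
the job is handed in; nothing more can be done
the job is handed in; nothing more can be done
```

I handed the job in at about 20 s of the 54 s allowed. The greaser was pressed home on the nipple, still gripped, and the guard was open. `job_done()` gave no verdict, so what follows is from my own last checks.

- **Guard:** I pushed the handle with the closed fingers until the force stop tripped. The handle and sheet edge moved about 143–144 mm in all three cameras, against the 125 mm needed. That is about 6 mm short of the nominal 150 mm, and the force stop may have tripped just before the end stop.
- **Greaser:** I picked the metal one in the black cup and left the pink and purple look-alikes alone. It was lifted clear of its cup with the jaws closed on it at 28 mm.
- **Seating:** The push rose to about 11 N along the nipple's axis, then hit a hard stop at the tool height I predicted for fully home. I did not see a clear force dip that would mark the snap.
- **Final hold:** I pushed to about 46 N, then eased off to 21 N along the axis. The greaser's axis was within about 1 degree of the nipple's in the wrist camera and within 0.03 rad in the others. The mouth was within about 1.5 mm of the axis.
- **Height check:** The tool height puts the mouth at about 9 mm above the nipple's root. The collar in the camera depth gives a rougher 10–11 mm. Both are under the 12.5 mm limit. The valve pin could not be seen directly.
- **Oiler and beaker:** I touched neither. I did not measure them again at the end; both were upright in the last full pictures I looked at.

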